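# Break the lid stay and shut the sample chest

### The job

The lid of the white sample chest is propped open by a folding stay. Break the stay by pushing the upright steel tab at its knee sideways, towards the lid's hinge, so that the stay is plainly bent while the lid is still up; then lower the lid until it is fully shut, without slamming it. Leave the open grey case and the bottle as they are.

Things in the scene. Friction and masses are not known exactly. Their poses are not given: they have to be found in the camera images.
- chest: White steel sample chest, 200 x 200 mm, 120 high, fixed to the bench. Origin: centre of underside, z up. Lid hinge: along chest x at y = -100, z = 120 mm; lid's free edge at y = +100 mm when shut. The folding stay, two 95 mm steel links, stands outside the -x end at x = -116 mm; its lower link turns on a pin at y = +90, z = 120 mm, the upper one is pinned to the lid 190 mm from the hinge.
- release (a point): Centre of the upright steel release tab, fixed to the lower link at the knee: 46 mm (along chest x) x 8 thick x 40 high, upright at the start. It is at chest x = -146 mm and, at the start, y = +48, z = 217 mm. To break the stay push its free-edge side about 20 to 35 mm level towards the hinge (chest -y), with about 3 to 15 N; it sinks and leans that way on a circle about the lower link's pin.
- chest_lid (a joint): Angle of the chest's dark grey lid, a slab 200 x 200 x 12 mm lying above the hinge plane when shut, with a 13 mm black lip on its free edge. 0 = propped 60 degrees above shut, as at the start (edge 300 mm above the bench); grows going down; 1.047 rad = fully shut. The hinge is stiff: the lid stays where it is left; once the stay is broken, about 1 to 6 N down near the free edge lowers it.
- stay_knee (a joint): Bend of the stay's knee: 0 = locked, a little over centre against its stop; 0.126 rad = straight; grows as the knee folds towards the hinge, to about 3.27 rad with the lid shut. While it is locked the lid cannot be pushed down.
- case_lid (a joint): Bystander: white lid of a small open grey plastic case, 130 x 140 x 55 mm, without a stay, fixed on the bench on the other side. 0 = shut, about 1.6 rad = standing open as at the start. To be left open.
- bottle: Bystander: loose amber bottle, 60 mm in diameter, 130 mm high, standing beyond the chest. Origin: centre of its underside.
Not all that is in view belongs to the job. There is more than one size of the part that bears case_lid; the job needs the middle-sized.

How it is judged:
On the way:
1. the stay is broken: its knee is folded past straight while the lid is still more than half open (value of joint stay_knee above 0.35 rad and value of joint chest_lid below 0.5 rad), for 0.1 s.
At the end, for the whole second after the job is handed in: The chest's lid is at rest within 0.06 rad (about 3.5 degrees, 12 mm at the free edge) of fully shut with the stay folded, the case's lid still open (over 1.3 rad), and the bottle within 20 mm of where it stood (value of joint chest_lid above 0.987 rad and value of joint stay_knee above 2.5 rad and velocity of joint chest_lid below 0.05 rad/s and value of joint case_lid above 1.3 rad and distance of bottle from where it was at the start of the episode below 0.02 m); the robot touches nothing.
It fails at once if the lid slams: it goes down faster than 2.5 rad/s (0.5 m/s at its free edge) (velocity of joint chest_lid above 2.5 rad/s).
It fails at once if the case's lid is shut (under 1.2 rad) (value of joint case_lid below 1.2 rad).
It fails at once if the bottle is shoved more than 30 mm (distance of bottle from where it was at the start of the episode above 0.03 m).
It also fails if it takes over 42 s, if anything falls off the work surface, if the arm or the gripper's body presses on something with over 40 N, if the wrist force passes 120 N, or if a joint passes its speed limit or range.

### The arm

A 6-joint arm with a two-finger parallel gripper is mounted at the origin on the work surface. World frame = base frame: x ahead of the robot, y to its left, z up, the work surface at z = 0. Lengths are in m, angles in rad, forces in N, time in s.
With the tool pointing down it reaches from about 0.325 to 0.925 m from the base axis. Payload 3.1 kg.
Tool frame: the origin (TCP) lies on the centre line of the jaws, within the pads' length; the fingertips stand 22 mm ahead of it and the grasp point (between the pads) lies 3 mm ahead of it; z points along the fingers, y is the direction in which the jaws open and shut (so a half turn about z gives the same grasp; the last joint's range is limited). The gripper opens to 85 mm and grips with 20 to 120 N. Pads are 22 mm wide; open, the fingers measure 114 mm over their backs; the gripper's body (76 mm by 85 mm) begins 54 mm behind the grasp point. The pads swing forward as they close: fully open they stand 13 mm farther back than shut.
Start: joints at [-1.305, 0.217, 1.613, -0, 1.311, -0.112], TCP at [0.231, -0.581, 0.253] pointing down, gripper open.
Joint ranges: [-2.75, 2.75], [-0.78, 2.1], [0.31, 2.55], [-1.13, 4.27], [0.13, 2.63], [-2.58, 2.58]. Speed limits (rad/s): [2.79, 2.79, 3.14, 3.14, 3.14, 3.14].

### API

Orientations are given as a unit quaternion [x, y, z, w].
In Python, from plant import sense, camera, job_done gives the robot as it stands.
- The arm moves only by the shell command python3 -m crank 'ROWS'. ROWS is text: rows parted by semicolons, each of 5 numbers parted by spaces: the shift along the tool's x, y, z in m, then the turn about the tool's z in rad, then the finger opening in m, from 0 to 0.0854. A call has 1 to 5 rows; each row shifts and turns the pose as measured when the row begins, along the tool's axes as they then stand; what a row does not reach is not made up. A row lasts 1/10 s, in which the tool goes at most 50 mm and 8.59 degrees, less where a joint would pass 70% of its speed; a pose out of reach is approached as far as the arm can. A call is refused whole if a number of a shift passes 0.05 or a number of a turn 0.15, either way. A call with a gripper value outside its range is refused whole. The fingers move at their own pace and stop on an object; the grip force is fixed at half the most. Time passes only in rows, so rows that do not move let the fingers close. It gives the time, the measured TCP pose, the force and the opening at its end, in the units of the state.
- sense(): the state, without advancing time (a new reading comes with each control period).
- camera(name): name is "scene" or "side" or "wrist"; returns a dict with "frame" (480x640x3 uint8, red, green, blue), "K" (3x3 intrinsics, pixels), "R" (3x3) and "t" (3): a world point X has camera coordinates R X + t. Camera axes: x right, y down, z forward; pixel columns grow to the right and rows downward; lengths in m; the calibration is good to about 2 mm. A picture is of the moment at which its call begins. There is no depth.
- job_done(): hands the job in, once; it reports no verdict.
The state is a dict: "time_s": time; "joints": joint angles; "dq": joint speeds; "joint_efforts": joint torques, N m; "tcp_pos": TCP position; "orientation": TCP orientation; "wrist_force": force on the tool from outside, world axes, zero at the start; "torque": the same for the moment, N m; "grip_width": finger opening in m.
Only numpy, scipy, OpenCV 4.12 (cv2) and the standard library are available. Lean on these libraries where they do the work, as an engineer would, in place of code of your own. Each camera call takes 0.05 s, during which the arm holds its last target. There are 200 camera calls.

## Working session

There is one attempt and no reset: what is moved stays moved. The work goes in short steps, Python scripts to look and compute and a shell command to move; the robot and the scene stay as the last step left them, time stands still between calls to the robot, and variables do not carry over. Pictures are saved under pics/ and viewed, about 8 in all and at most 12, crops included, and the job is handed in when it is done.

```bash
ls; mkdir -p pics; python3 - <<'E'
from plant import sense,camera
import cv2,numpy as np,pickle
s=sense();print({k:np.round(v,3).tolist() for k,v in s.items()})
d={}
for n in("scene","side"):
    c=camera(n);d[n]=c;cv2.imwrite(f"pics/{n}0.png",c["frame"][:,:,::-1])
    print(n,c["K"],c["R"],c["t"])
pickle.dump(d,open("cams.pkl","wb"))
E
```

```text
pics
{'time_s': 0.0, 'joints': [-1.305, 0.218, 1.615, -0.0, 1.311, -0.112], 'dq': [0.001, -0.0, -0.001, 0.001, -0.001, -0.001], 'joint_efforts': [-0.001, -39.685, -30.385, -0.0, 0.01, -0.0], 'tcp_pos': [0.23, -0.58, 0.252], 'orientation': [0.982, 0.188, -0.0, -0.001], 'wrist_force': [-0.45, 0.658, 0.469], 'torque': [0.005, -0.035, 0.002], 'grip_width': 0.085}
scene [[614.4447836    0.         316.49218842]
 [  0.         614.4447836  250.9390651 ]
 [  0.           0.           1.        ]] [[ 0.09438987  0.99549374  0.00909717]
 [ 0.77758456 -0.06801606 -0.62508885]
 [-0.62165329  0.06607588 -0.78050059]] [-0.08326238 -0.33753678  1.82350727]
side [[486.0291315    0.         309.27684801]
 [  0.         486.0291315  239.17594891]
 [  0.           0.           1.        ]] [[-0.98884422 -0.14856517  0.01074659]
 [-0.10699333  0.65824144 -0.74516484]
 [ 0.10363169 -0.73800176 -0.66679373]] [0.55775323 0.1600965  1.06369201]
```

View pics/scene0.png

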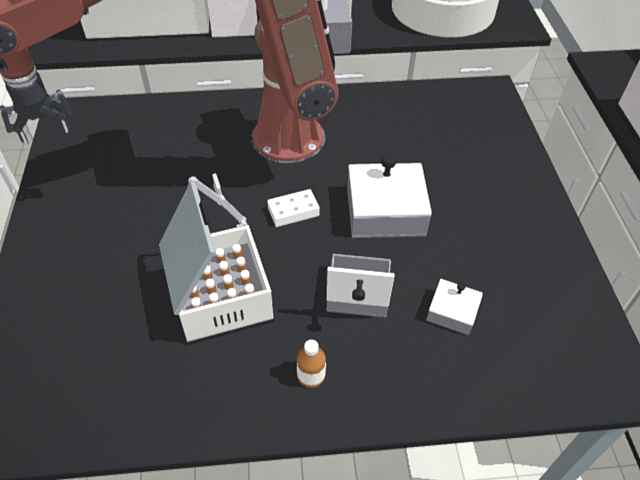

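View pics/side0.png

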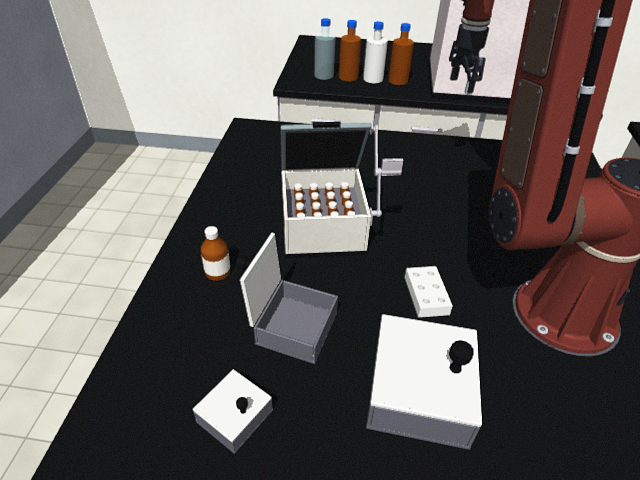

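The scene picture shows:
- The white chest at (225,285), with its grey lid propped. The hinge is on the image left (world -y) and the stay is on the robot side.
- The tab at about (217,186) in scene and (392,167) in side.
- The bottle at (311,365).

What could be mistaken for something else, in scene pixels:
- Chest candidates: white chest with stay (225,285), large white box with knob (388,200), small white box (455,305), white rack (293,207). The chest with the stay and vials fits the description.
- Case candidates: the open middle-sized grey case (360,285), against the large (388,200) and small (455,305) ones.
- Tab: the plate at (217,186), against the stay's lower pin at (243,222).

Next is a close crop to check this choice.

```bash
python3 - <<'E'
import cv2,pickle,numpy as np
d=pickle.load(open("cams.pkl","rb"))
a=d["scene"]["frame"][165:345,150:283];b=d["side"]["frame"][110:260,270:410]
f=lambda i:cv2.resize(i,None,fx=3,fy=3,interpolation=cv2.INTER_CUBIC)
a,b=f(a),f(b);o=np.zeros((540,a.shape[1]+b.shape[1],3),np.uint8)
o[:,:a.shape[1]]=a;o[:b.shape[0],a.shape[1]:]=b;print(a.shape,b.shape)
o=o[:,:800]
cv2.imwrite("pics/crop1.png",o[:,:,::-1])
E
```

```text
(540, 399, 3) (450, 420, 3)
```

View pics/crop1.png

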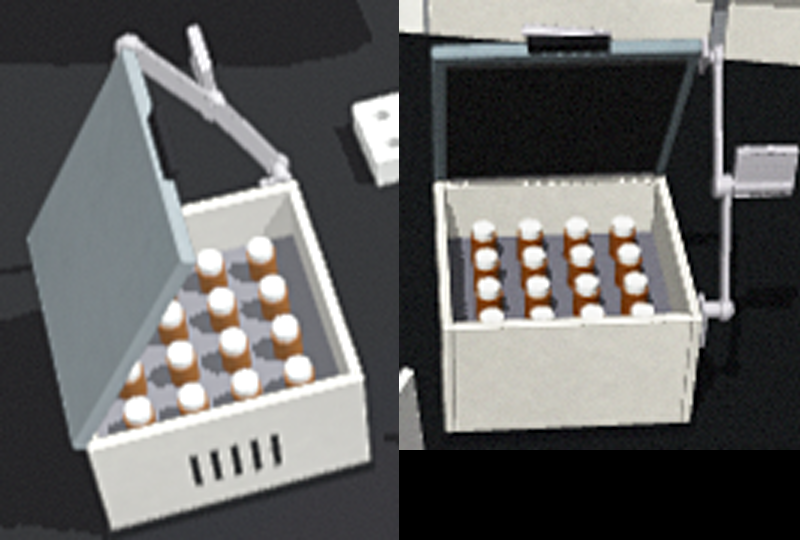

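The crop confirms the choice. The tab is the plate at crop (766,171) in side and (202,65) in scene, on the knee of the chest's stay. The chest corners are sharp, so I'll fit the pose.

```bash
cat > h.py <<'E'
import numpy as np,pickle
from scipy.optimize import least_squares
d=pickle.load(open("cams.pkl","rb"))
def proj(n,X):
    c=d[n];p=c["R"]@np.asarray(X)+c["t"];p=c["K"]@p;return p[:2]/p[2]
def T(q,P):
    c,s=np.cos(q[2]),np.sin(q[2]);P=np.asarray(P)/1000
    return np.array([q[0]+c*P[0]-s*P[1],q[1]+s*P[0]+c*P[1],P[2]])
E
python3 - <<'E'
from h import *
S=[((100,100,120),(362,374)),((100,100,0),(370,460)),((100,-100,0),(112,528)),((-100,100,120),(297,183)),((-146,48,217),(202,65))]
D=[((100,100,120),(444,326)),((100,100,0),(447,431)),((-100,100,120),(692,322)),((-100,100,0),(690,421)),((-146,48,217),(766,171)),((-100,-100,120),(665,180))]
O=[("scene",P,np.array(p)/3+[150,165]) for P,p in S]+[("side",P,(np.array(p)-[399,0])/3+[270,110]) for P,p in D]
f=lambda q:np.concatenate([proj(n,T(q,P))-p for n,P,p in O])
r=least_squares(f,[.6,-.2,0],loss="soft_l1");q=r.x;print(q,np.degrees(q[2]));print(f(q).reshape(-1,2).round(1))
np.save("q.npy",q)
for P in [(-146,48,217),(-146,100,217),(-146,48,237),(0,100,120),(0,-6,290)]:print(P,T(q,P).round(3))
b=least_squares(lambda v:np.concatenate([proj("scene",[*v,0.12])-[311,345],proj("side",[*v,.12])-[211,233]]),[.7,0]);print("bottle",b.x,b.fun)
E
```

```text
[ 0.55720246 -0.19615837  0.21519499] 12.329764803891312
[[ 0.1  0.7]
 [-0.1  1.8]
 [ 0.2  1.7]
 [-0.4 -2.1]
 [ 0.8 -0.5]
 [-0.3 -0.5]
 [-0.2  2.5]
 [ 4.1 -2.1]
 [ 0.   2.8]
 [ 0.1 -0.5]
 [ 0.7 -3.1]]
(-146, 48, 217) [ 0.404 -0.18   0.217]
(-146, 100, 217) [ 0.393 -0.13   0.217]
(-146, 48, 237) [ 0.404 -0.18   0.237]
(0, 100, 120) [ 0.536 -0.098  0.12 ]
(0, -6, 290) [ 0.558 -0.202  0.29 ]
bottle [ 0.77976553 -0.0013383 ] [ 0.60580116  1.62212954  1.65015384 -0.04333589]
```

```bash
cat >> h.py <<'E'
from scipy.spatial.transform import Rotation as Ro
def go(*targets):
    """print tool-frame delta to each chest-frame target (mm), plus the state in chest frame"""
    from plant import sense
    s=sense();q=np.load("q.npy");R=Ro.from_quat(s["orientation"]).as_matrix();p=np.array(s["tcp_pos"])
    v=p-[q[0],q[1],0];c,sn=np.cos(q[2]),np.sin(q[2])
    ax=np.arctan2(R[1,0],R[0,0])
    print("t",round(s["time_s"],2),"chest mm",(np.array([c*v[0]+sn*v[1],-sn*v[0]+c*v[1],v[2]])*1000).round(1),"turn to align",round(ax-q[2],3),"tilt",np.degrees(np.arccos(-R[2,2])).round(1),"F",np.round(s["wrist_force"],1),"w",round(s["grip_width"],3))
    for t in targets:
        dl=R.T@(T(q,t)-p);print(t,"delta",dl.round(4),"norm",np.linalg.norm(dl).round(3))
E
python3 -m crank '0 0 -0.04 0.1 0; 0 0 -0.04 0.064 0'; python3 -c "
from h import *;go((-162,95,335))"
```

```text
time_s: 0.3
tcp_pos: [0.2291, -0.5757, 0.3231]
orientation: [0.995, 0.104, -0.002, -0.011]
wrist_force: [0.0, -0.7, 0.2]
grip_width: 0.0594
t 0.3 chest mm [-401.6 -300.7  323.1] turn to align -0.007 tilt 1.3 F [ 0.  -0.7  0.2] w 0.059
(-162, 95, 335) delta [ 0.2367 -0.3976 -0.0033] norm 0.463
```

```bash
python3 -m crank '0.023 -0.038 0 0 0; 0.023 -0.038 0 0 0; 0.023 -0.038 0 0 0; 0.023 -0.038 0 0 0; 0.023 -0.038 0 0 0'; python3 -m crank '0.023 -0.038 0 0 0; 0.023 -0.038 0 0 0; 0.023 -0.038 0 0 0; 0.023 -0.038 0 0 0' >/dev/null; python3 -c "
from h import *;go((-162,95,335),(-162,95,222))"
```

```text
time_s: 0.8
tcp_pos: [0.3034, -0.3671, 0.3307]
orientation: [0.995, 0.099, -0.001, -0.005]
wrist_force: [0.4, 0.2, -0.2]
grip_width: 0.0
t 1.2 chest mm [-187.9   45.2  330.5] turn to align -0.02 tilt 0.7 F [1.3 0.1 0.4] w 0.0
(-162, 95, 335) delta [ 0.0249 -0.0504 -0.0039] norm 0.056
(-162, 95, 222) delta [ 0.025  -0.0489  0.1091] norm 0.122
```

```bash
python3 -m crank '0.013 -0.03 0 -0.02 0; 0.012 -0.025 0 0 0; 0 0 0.04 0 0; 0 0 0.04 0 0; 0 0 0.03 0 0'; python3 -m crank '0 0 0 0 0'>/dev/null; python3 - <<'E'
from h import *;go((-162,95,222),(-162,70,222))
from plant import camera
import cv2
c=camera("side");a=c["frame"][90:290,260:460];b=camera("scene")["frame"][110:310,140:340]
o=np.hstack([cv2.resize(i,(400,400),interpolation=cv2.INTER_CUBIC) for i in(b,a)]);cv2.imwrite("pics/p3.png",o[:,:,::-1])
E
```

```text
time_s: 1.7
tcp_pos: [0.3816, -0.1244, 0.2231]
orientation: [0.994, 0.113, 0.006, -0.003]
wrist_force: [0.5, -0.2, -0.3]
grip_width: -0.0002
t 1.8 chest mm [-159.2  110.5  218.2] turn to align 0.012 tilt 0.7 F [-0.8  0.4  0.6] w -0.0
(-162, 95, 222) delta [-0.003   0.0154 -0.004 ] norm 0.016
(-162, 70, 222) delta [-0.0033  0.0404 -0.0043] norm 0.041
```

View pics/p3.png

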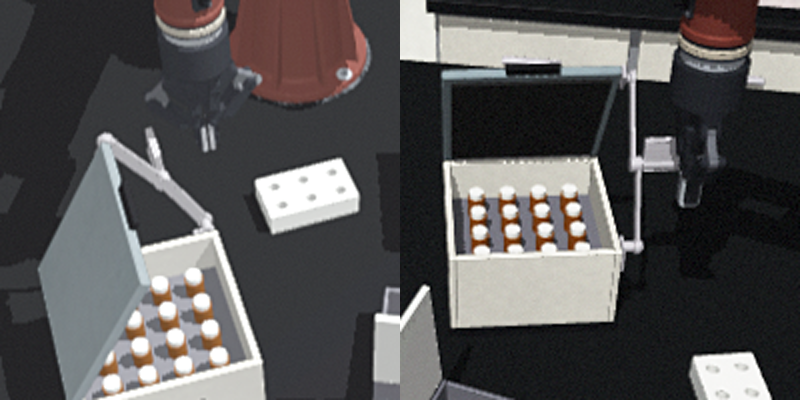

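```bash
python3 - <<'E'
from h import *
q=np.load("q.npy")
o={"scene":([140,110],0),"side":([260,90],400)}
for P in [(-159,110,196),(-146,52,217),(-169,52,237),(-123,52,197)]:
  for n in o: print(P,n,((proj(n,T(q,P))-o[n][0])*2+[o[n][1],0]).round())
E
python3 -m crank '0.001 0.016 0 0.012 0; 0 0.01 0 0 0; 0 0.01 0 0 0'; python3 -c "
from h import *;go((-158,66,222))"
```

```text
(-159, 110, 196) scene [208. 146.]
(-159, 110, 196) side [685. 200.]
(-146, 52, 217) scene [160. 152.]
(-146, 52, 217) side [665. 155.]
(-169, 52, 237) scene [153. 125.]
(-169, 52, 237) side [688. 139.]
(-123, 52, 197) scene [166. 178.]
(-123, 52, 197) side [643. 170.]
time_s: 2.2
tcp_pos: [0.3935, -0.1633, 0.2282]
orientation: [0.994, 0.107, 0.009, -0.001]
wrist_force: [0.3, 0.0, -0.1]
grip_width: 0.0001
t 2.2 chest mm [-152.9   67.1  228.2] turn to align -0.0 tilt 1.0 F [ 0.3  0.  -0.1] w 0.0
(-158, 66, 222) delta [-0.0052  0.0011  0.0061] norm 0.008
```

```bash
python3 -m crank '-0.005 0 0.009 0 0; 0 0.003 0.002 0 0; 0 0.005 0 0 0; 0 0.006 0 0 0'; python3 -c "
from h import *;go((-158,36,212))"
```

```text
time_s: 2.6
tcp_pos: [0.3922, -0.1791, 0.2175]
orientation: [0.994, 0.105, 0.01, -0.003]
wrist_force: [0.9, 5.7, -2.1]
grip_width: -0.0001
t 2.6 chest mm [-157.6   51.9  217.5] turn to align -0.004 tilt 1.2 F [ 0.9  5.7 -2.1] w -0.0
(-158, 36, 212) delta [-0.0005  0.0159  0.0054] norm 0.017
```

```bash
python3 -m crank '0 0.005 0.002 0 0; 0 0.005 0.002 0 0; 0 0.005 0.002 0 0; 0 0.004 0.001 0 0'; python3 - <<'E'
from h import *;go((-158,36,212))
from plant import camera
import cv2
c=camera("side");a=c["frame"][90:290,260:460];b=camera("scene")["frame"][110:310,140:340]
o=np.hstack([cv2.resize(i,(400,400),interpolation=cv2.INTER_CUBIC) for i in(b,a)]);cv2.imwrite("pics/p4.png",o[:,:,::-1])
E
```

```text
time_s: 3.0
tcp_pos: [0.3955, -0.1941, 0.2072]
orientation: [0.994, 0.105, 0.009, -0.01]
wrist_force: [1.4, 7.3, -0.8]
grip_width: -0.0001
t 3.0 chest mm [-157.6   36.6  207.2] turn to align -0.004 tilt 1.5 F [ 1.4  7.3 -0.8] w -0.0
(-158, 36, 212) delta [-0.0003  0.0005 -0.0048] norm 0.005
```

View pics/p4.png

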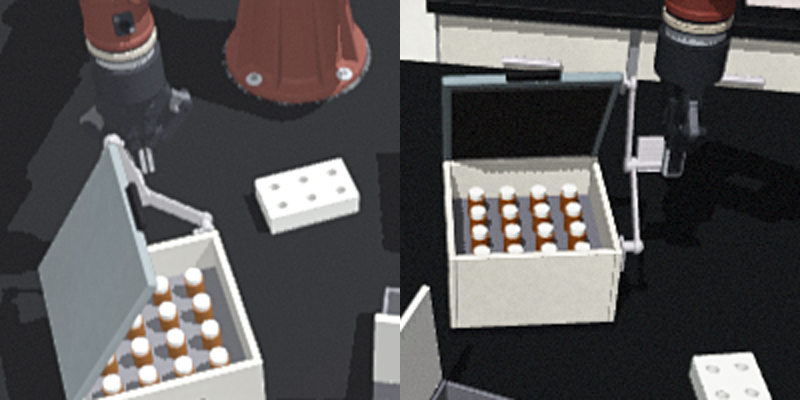

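The stay is plainly bent: in the left view the knee is at (148,190), off the line between the pins, and the lid is still up. I'll push a few mm further, hold, then back off and go over the lid.

```bash
python3 -m crank '0 0.004 0 0 0; 0 0.002 0 0 0; 0 0 0 0 0; 0 -0.02 0 0 0; 0 -0.03 0 0 0'; python3 -m crank '0 -0.01 -0.03 0 0; 0 0 -0.04 0 0; 0 0 -0.04 0 0; 0 0 -0.04 0 0'; python3 -m crank '0 0 0 0 0' >/dev/null; python3 -c "
from h import *;go((-158,-20,370),(0,-20,370))"
```

```text
time_s: 3.6
tcp_pos: [0.387, -0.1523, 0.2071]
orientation: [0.994, 0.104, 0.008, -0.01]
wrist_force: [0.1, 0.2, 0.2]
grip_width: -0.0002
time_s: 4.0
tcp_pos: [0.3788, -0.1451, 0.3545]
orientation: [0.994, 0.106, 0.001, -0.009]
wrist_force: [0.9, -0.6, 0.3]
grip_width: -0.0003
t 4.1 chest mm [-161.3   84.5  362.1] turn to align -0.004 tilt 0.8 F [ 0.4 -0.1 -0.4] w -0.0
(-158, -20, 370) delta [ 0.0037  0.1044 -0.0084] norm 0.105
(0, -20, 370) delta [ 0.1617  0.1039 -0.0062] norm 0.192
```

```bash
python3 -m crank '0.035 0.023 -0.003 0 0; 0.035 0.023 -0.003 0 0; 0.035 0.023 0 0 0; 0.03 0.02 0 0 0; 0 0 0 0 0'; python3 - <<'E'
from h import *;go((0,-20,370),(0,-20,310))
from plant import camera
import cv2
c=camera("side");a=c["frame"][60:260,220:420];b=camera("scene")["frame"][130:330,100:300]
o=np.hstack([cv2.resize(i,(400,400),interpolation=cv2.INTER_CUBIC) for i in(b,a)]);cv2.imwrite("pics/p5.png",o[:,:,::-1])
E
```

```text
time_s: 4.6
tcp_pos: [0.537, -0.2149, 0.3695]
orientation: [0.994, 0.104, 0.008, 0.006]
wrist_force: [-0.0, 0.5, 0.2]
grip_width: 0.0
t 4.6 chest mm [-23.8 -14.  369.5] turn to align -0.006 tilt 1.1 F [-0.   0.5  0.2] w 0.0
(0, -20, 370) delta [ 0.0238  0.0059 -0.0001] norm 0.025
(0, -20, 310) delta [0.0229 0.0051 0.0599] norm 0.064
```

View pics/p5.png

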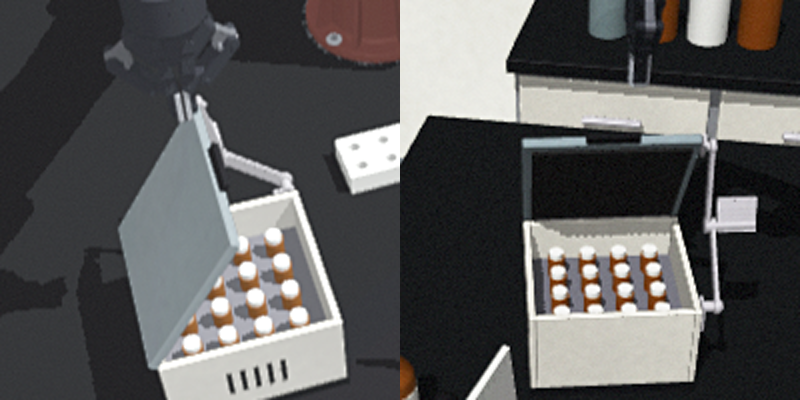

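```bash
python3 - <<'E'
from h import *
q=np.load("q.npy")
for a in (60,57,54,51,48):
  r=np.radians(a)
  P=lambda x,h:(x,-100+200*np.cos(r)-h*np.sin(r),120+200*np.sin(r)+h*np.cos(r))
  print(a,[((proj("scene",T(q,P(100,h)))-[100,130])*2).round() for h in(0,12)],[((proj("side",T(q,P(x,12)))-[220,60])*2+[400,0]).round() for x in(-100,100)])
E
python3 -m crank '0.015 0.009 0 0 0; 0.009 0.004 0.02 0 0; 0 0 0.02 0 0; 0 0 0 0 0'; python3 -c "
from h import *;go((0,-27,300))"
```

```text
60 [array([232., 242.]), array([220., 241.])] [array([703., 122.]), array([523., 127.])]
57 [array([241., 244.]), array([230., 242.])] [array([704., 131.]), array([523., 135.])]
54 [array([251., 245.]), array([240., 243.])] [array([705., 139.]), array([523., 143.])]
51 [array([260., 247.]), array([250., 245.])] [array([705., 148.]), array([524., 152.])]
48 [array([269., 250.]), array([259., 247.])] [array([706., 157.]), array([524., 161.])]
time_s: 5.1
tcp_pos: [0.5585, -0.2226, 0.3314]
orientation: [0.995, 0.104, 0.007, 0.008]
wrist_force: [-0.9, 1.1, -0.2]
grip_width: 0.0
t 5.1 chest mm [ -4.4 -26.1 331.4] turn to align -0.007 tilt 1.3 F [-0.9  1.1 -0.2] w 0.0
(0, -27, 300) delta [0.004  0.0003 0.0315] norm 0.032
```

```bash
python3 -m crank '0 0 0.02 0 0; 0 0 0.012 0 0; 0 0 0.006 0 0; 0 -0.004 0.005 0 0; 0 -0.006 0.005 0 0'; python3 -c "
from h import *;go((0,-11,284),(0,1,274))"
```

```text
time_s: 5.6
tcp_pos: [0.5566, -0.2165, 0.2901]
orientation: [0.994, 0.104, 0.011, 0.014]
wrist_force: [-3.6, -5.0, 8.7]
grip_width: -0.0001
t 5.6 chest mm [ -4.9 -19.8 290.1] turn to align -0.007 tilt 2.1 F [-3.6 -5.   8.7] w -0.0
(0, -11, 284) delta [ 0.0047 -0.009   0.0059] norm 0.012
(0, 1, 274) delta [ 0.0045 -0.0213  0.0155] norm 0.027
```

```bash
python3 -m crank '0.001 -0.009 0.007 0 0; 0.001 -0.01 0.009 0 0; 0 -0.009 0.009 0 0; 0 -0.008 0.01 0 0'; python3 -c "
from h import *;go((0,12,264),(0,31,240))"
```

```text
time_s: 6.0
tcp_pos: [0.5554, -0.191, 0.2688]
orientation: [0.994, 0.103, 0.018, 0.029]
wrist_force: [-1.0, -1.9, 7.0]
grip_width: -0.0
t 6.0 chest mm [ -0.6   5.5 268.8] turn to align -0.008 tilt 3.9 F [-1.  -1.9  7. ] w -0.0
(0, 12, 264) delta [ 0.0005 -0.0068  0.0044] norm 0.008
(0, 31, 240) delta [-0.0004 -0.0273  0.0272] norm 0.039
```

```bash
python3 -m crank '0 -0.009 0.009 0 0; 0 -0.009 0.01 0 0; 0 -0.008 0.012 0 0; 0 -0.007 0.012 0 0'; python3 -c "
from h import *;go((0,39,227),(0,46,213))"
```

```text
time_s: 6.4
tcp_pos: [0.5543, -0.1662, 0.2372]
orientation: [0.994, 0.103, 0.024, 0.039]
wrist_force: [-2.1, -0.2, 6.3]
grip_width: -0.0
t 6.4 chest mm [  3.6  29.8 237.2] turn to align -0.006 tilt 5.3 F [-2.1 -0.2  6.3] w -0.0
(0, 39, 227) delta [-0.0041 -0.0099  0.0092] norm 0.014
(0, 46, 213) delta [-0.0047 -0.0181  0.0226] norm 0.029
```

```bash
python3 -m crank '-0.002 -0.009 0.011 0 0; -0.001 -0.009 0.012 0 0; 0 -0.006 0.013 0 0; 0 -0.006 0.013 0 0'; python3 -c "
from h import *;go((0,52,199),(0,56,184))"
```

```text
time_s: 6.8
tcp_pos: [0.5507, -0.1439, 0.1921]
orientation: [0.993, 0.104, 0.029, 0.045]
wrist_force: [-2.5, -2.6, 3.3]
grip_width: 0.0001
t 6.8 chest mm [  4.8  52.4 192.1] turn to align -0.005 tilt 6.2 F [-2.5 -2.6  3.3] w 0.0
(0, 52, 199) delta [-0.0045  0.0011 -0.0071] norm 0.008
(0, 56, 184) delta [-0.0052 -0.0043  0.0075] norm 0.01
```

```bash
python3 -m crank '-0.001 -0.005 0.01 0 0; -0.001 -0.004 0.01 0 0; 0 -0.003 0.007 0 0; 0 -0.001 0.003 0 0'; python3 -c "
from h import *;go((0,60,154))"
```

```text
time_s: 7.2
tcp_pos: [0.5491, -0.1339, 0.1591]
orientation: [0.993, 0.104, 0.03, 0.047]
wrist_force: [-0.6, -2.5, 4.0]
grip_width: -0.0001
t 7.2 chest mm [  5.4  62.5 159.1] turn to align -0.004 tilt 6.4 F [-0.6 -2.5  4. ] w -0.0
(0, 60, 154) delta [-0.0057  0.0021  0.0051] norm 0.008
```

```bash
python3 -m crank '0 0 0.004 0 0; 0 0 0.003 0 0; 0 0 0.003 0 0'; python3 -m crank '0 0 0.003 0 0; 0 0 0.003 0 0; 0 0 0 0 0'; python3 -c "
from h import *;go((0,60,154))"
```

```text
time_s: 7.5
tcp_pos: [0.5494, -0.1337, 0.1541]
orientation: [0.993, 0.104, 0.028, 0.045]
wrist_force: [-9.7, 1.7, 23.6]
grip_width: 0.0002
time_s: 7.8
tcp_pos: [0.5494, -0.1333, 0.155]
orientation: [0.993, 0.103, 0.026, 0.044]
wrist_force: [0.0, 0.6, -0.2]
grip_width: -0.0003
t 7.8 chest mm [  5.9  63.1 155. ] turn to align -0.006 tilt 5.8 F [ 0.   0.6 -0.2] w -0.0
(0, 60, 154) delta [-0.0059  0.0031  0.001 ] norm 0.007
```

The lid reached a hard stop at TCP z = 154 mm (23.6 N), the height expected for a shut lid. I'll retract and check.

```bash
python3 -m crank '0 0 -0.01 0 0; 0 0 -0.03 0 0; 0 0 -0.04 0 0; 0 0 -0.04 0 0; 0 0 -0.04 0 0'; python3 -m crank '-0.02 0 -0.03 0 0; 0 0 0 0 0; 0 0 0 0 0; 0 0 0 0 0'; python3 - <<'E'
from h import *;go((0,60,154))
from plant import camera
import cv2
i=camera("side")["frame"];a=i[130:330,190:390];b=camera("scene")["frame"][200:400,150:350]
o=np.hstack([cv2.resize(i,(400,400),interpolation=cv2.INTER_CUBIC) for i in(b,a)]);cv2.imwrite("pics/p6.png",o[:,:,::-1])
q=np.load("q.npy")
for al in (0,3.5,7):
  r=np.radians(al);h=12
  for x in(-100,100):
    P=(x,-100+200*np.cos(r)-h*np.sin(r),120+200*np.sin(r)+h*np.cos(r))
    print(al,x,((proj("scene",T(q,P))-[150,200])*2).round(),((proj("side",T(q,P))-[190,130])*2+[400,0]).round())
E
```

```text
time_s: 8.3
tcp_pos: [0.5333, -0.1153, 0.3067]
orientation: [0.994, 0.103, 0.015, 0.034]
wrist_force: [0.7, -0.9, 0.3]
grip_width: 0.0002
time_s: 8.7
tcp_pos: [0.5144, -0.1156, 0.3428]
orientation: [0.994, 0.103, 0.021, 0.034]
wrist_force: [0.2, 0.4, -0.2]
grip_width: 0.0003
t 8.7 chest mm [-24.6  87.9 342.8] turn to align -0.007 tilt 4.6 F [ 0.2  0.4 -0.2] w 0.0
(0, 60, 154) delta [0.0183 0.014  0.1911] norm 0.192
0 -100 [196.  41.] [764. 162.]
0 100 [241. 174.] [589. 168.]
3.5 -100 [195.  34.] [765. 153.]
3.5 100 [239. 168.] [589. 159.]
7 -100 [192.  28.] [766. 144.]
7 100 [237. 162.] [589. 149.]
```

View pics/p6.png

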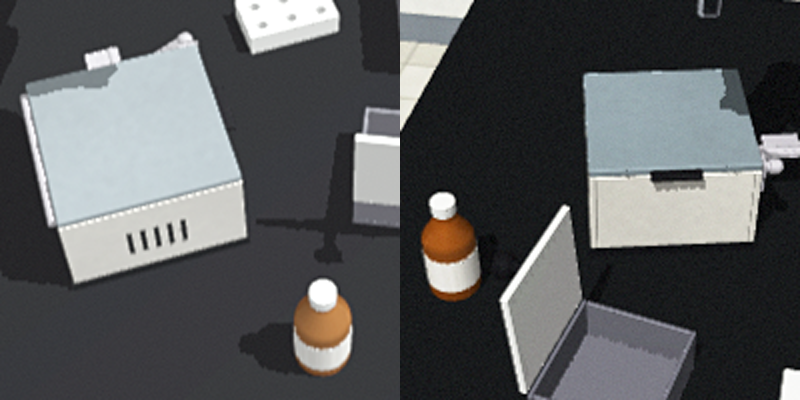

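The lid is flush on the chest. Its free corners are at (241,178) and (590,168), against (241,174) and (589,168) predicted for fully shut. The stay is folded, the case is open, and the bottle at (322,325) is where it was. The gripper is clear.

```bash
python3 -c "
from plant import job_done;print(job_done())"
```

```text
the job is handed in; nothing more can be done
None
```

I broke the stay, lowered the lid until it was shut, and handed the job in at about 8.7 s of the 42 s allowed. No verdict was reported.

- **Breaking the stay:** I pushed the release tab with closed fingers about 30 to 35 mm towards the hinge, reading about 7 N. The pictures then showed the knee plainly bent with the lid still about 55° open. I judged the bend from the images and the push distance; I did not measure the joint angle.
- **Lowering the lid:** I pressed near its free edge in small steps, at roughly 0.7 rad/s, until it met a hard stop at the expected shut height. The force there was 23.6 N, well above the few newtons used on the way down but under the limits.
- **Last checks:** The lid's free corners matched the prediction for fully shut to within 4 pixels in a doubled crop, which is under 3.5°. The stay was folded, the case lid stood open, and the bottle looked unmoved. The gripper was about 190 mm above the lid with no contact force.
- **What was off:** The tool tilted as far as 6° from vertical during the lowering, because the moves cannot correct tilt; it caused no trouble. The chest pose fit left up to about 4 pixels of error at some corners, but under 1 pixel at the tab.

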